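# Lock and prime the ointment filler

## Robot

A 6-joint arm with a two-finger parallel gripper is mounted at the origin on the work surface. World frame = base frame: x ahead of the robot, y to its left, z up, the work surface at z = 0. Lengths are in m, angles in degrees, forces in N, time in s.
With the tool pointing down it reaches from about 0.325 to 0.9 m from the base axis. Payload 6.1 kg.
Tool frame: the origin (TCP) lies midway between the tips of the shut fingers; the grasp point (between the pads) lies 19 mm behind it; z points along the fingers, y is the line along which they close (so a half turn about z gives the same grasp; the last joint's range is limited). The gripper opens to 85 mm and grips with 20 to 120 N. Pads are 22 mm wide; open, the fingers measure 114 mm over their backs; the gripper's body (76 mm by 85 mm) begins 54 mm behind the grasp point. The pads swing forward as they close: fully open they stand 13 mm farther back than shut.
Start: joints at [69.551, 12.628, 87.462, -0, 79.91, -7.225], TCP at [0.143, 0.608, 0.231] pointing down, gripper open.
Joint ranges: [-170.65, 170.65], [-52.31, 119.04], [5.05, 147.46], [-71.25, 251.25], [11.57, 151.72], [-153.62, 153.62]. Speed limits (degrees/s): [147.25, 147.25, 172.46, 180, 180, 180].

## Interface

Orientations are given as [roll, pitch, yaw] about the fixed x, y, z axes, in that order (R = Rz(yaw) Ry(pitch) Rx(roll)).
In Python, from bench import robot gives the robot as it stands. The module is installed in compiled form; this text tells all that it offers.
- The arm moves only by the tool move_arm, never from a script. Its argument "targets" is a list that holds one entry, the list of rows, each a list of 7 numbers: the opening, from 0 (shut) to 1 (fully open), then the shift along the tool's x, y, z in cm, then the turn, a rotation vector about the tool's x, y, z in rad. A call has 1 to 12 rows; each row is the pose to reach, as a shift and turn from the pose commanded when the call began, along the tool's axes at that moment; what a row does not reach only later rows make up. A row lasts 1/10 s, in which the tool goes at most 50 mm and 8.59 degrees, less where a joint would pass 70% of its speed; a pose out of reach is approached as far as the arm can. A call with a gripper value outside its range is refused whole. The fingers move at their own pace and stop on an object; "newtons" is the grip in N (left out, the last holds). Time passes only in rows, so rows that repeat a pose let the fingers close. It gives the time, the measured TCP pose, the force, the opening and the grip force at its end, in the units of the state.
- robot.sense(): the state, without advancing time (a new reading comes with each control period).
- robot.get_image(name): name is "scene" or "side" or "wrist"; returns a dict with "pixels" (480x640x3 uint8, blue, green, red), "fx", "fy", "cx", "cy" (pixels), "R" (3x3) and "t" (3): a world point X has camera coordinates R X + t. Camera axes: x right, y down, z forward; pixel columns grow to the right and rows downward; lengths in m; the calibration is good to about 2 mm. The wrist camera is an equidistant fisheye: a pixel r from the principal point sees the ray r / f radians off the axis. A picture is of the moment at which its call begins. There is no depth.
- robot.sign_off(): hands the job in; it is judged then, once.
The state is a dict: "time": time; "q": joint angles; "joint_velocities": joint speeds; "joint_torque": joint torques, N m; "tcp_pos": TCP position; "tcp_rot": TCP orientation; "contact_force": force on the tool from outside, world axes, zero at the start; "ft_torque": the same for the moment, N m; "finger_gap": finger opening in m; "finger_force": force on a finger pad.
Only numpy, scipy, OpenCV 4.12 (cv2) and the standard library are available. Lean on these libraries where they do the work, as an engineer would, in place of code of your own. Each camera call takes 0.05 s, during which the arm holds its last target. There are 200 camera calls.

## Task

A fresh cartridge stands in the ointment filler: turn its black lock collar clockwise until it is fully home, with the red bar at the green locked mark. Only then prime the filler by pumping the red-handled lever through three full strokes, each all the way down and all the way back up, and leave the lever up and the collar locked. Leave the jar under the spout and the other things on the counter where they stand.

Things in the scene. Friction and masses are not known exactly. Their poses are not given: they have to be found in the camera images.
- filler: Ointment filler, fixed: white base 220 (x) x 270 (y) x 18 mm, red rim. Origin: centre of its underside; -x is its front. At (30, 75) mm stands the cartridge (90 mm across, blue band) with an aluminium flange on it, 108 mm across, top 98 mm high. The spout runs forward 80 mm high to x = -61, y = 75 mm. The lever bracket, 133 mm tall, is at (80, -85) mm.
- collar_top (a point): Centre of the top face of the black fluted round lock collar: 58 mm across, 36 mm tall, its lower edge 2 mm above the flange; to be gripped across its diameter. A red bar on its top (2 mm raised) points along this point's x; z is up, along the turning axis.
- collar (a joint): Lock collar angle in rad, growing clockwise seen from above. 0 = fully open (red bar at the thin black mark on the flange), 2.4 = hard stop, red bar at the broad green locked mark on the filler's +x side. Starts between 0 and 0.5, turns stiffly (about 0.32 N m, so a light grip slips); stays where left.
- locked_mark (a point): Middle of the broad green locked mark (18 x 14 mm) on the flange, 42 mm from the collar's axis.
- pump_lever (a joint): Pump lever angle in rad: 0 = up against its upper stop (a spring holds it there), 0.75 = down against its lower stop. Pressing at the grip takes about 3 N at the top and 9 N at the bottom; let go, it springs back up.
- lever_grip (a point): Centre of the lever's red round crossbar (22 mm diameter, 70 mm long, along the filler's y), at the end of a 14 mm steel bar, 170 mm from the pivot towards the filler's -x. Up: 66 mm above the pivot; at the lower stop: 58 mm below it.
- lever_pivot (a point): Pivot of the pump lever, 120 mm above the counter; the turning axis is along the filler's y.
- jar: Empty open white jar, 48 mm across, 36 mm tall, standing loose on the base plate under the spout. Origin: centre of its underside. Bystander: leave it there.
- bottle_orange: Bystander, loose: amber syrup bottle, orange cap, 66 mm across, 160 mm tall.
- bottle_blue: Bystander, loose: amber syrup bottle, blue cap, 66 mm across, 160 mm tall.
- bottle_white: Bystander, loose: white bottle with a blue label, 60 mm across, 150 mm tall.
- cream_pot: Bystander, loose: white pot with green lid, 56 mm across, 50 mm tall.
- carton: Bystander, loose: small cardboard carton, 60 x 100 x 35 mm.
- spatula: Bystander, loose: spatula 200 mm long lying on the counter.
- pill_jar: Bystander, loose: amber jar with black lid, 56 mm across, 85 mm tall.

How it is judged:
By the outcome, as a careful person would: the job done as asked, in the order asked, and still so for the second after the job is handed in, with the robot touching nothing.
It also fails if it takes over 72 s, if anything falls off the work surface, if the arm or the gripper's body presses on something with over 40 N, if the wrist force passes 120 N, or if a joint passes its speed limit or range.

## Working session

There is one attempt and no reset: what is moved stays moved. The work goes in short steps, Python scripts to look and compute and a tool call to move; the robot and the scene stay as the last step left them, time stands still between calls to the robot, and variables do not carry over. Pictures are saved under pics/ and viewed, at most 10 in all, crops included, and the job is handed in when it is done.

Besides the shell and the picture viewer there is one more tool, called as name([rows], argument=value, ...), one row to a line, values as JSON. move_arm: Moves the arm, as the interface text tells. Its arguments: {"type":"object","properties":{"targets":{"type":"array"},"newtons":{"type":"number"}},"required":["targets"]}

```bash
mkdir -p pics; cat > h.py <<'E'
from bench import robot
import numpy as np, cv2
def snap(n,f):
    im=robot.get_image(n); cv2.imwrite('pics/'+f+'.png',im['pixels']); np.save('pics/'+f+'.npy',im,allow_pickle=True); return im
def load(f): return np.load('pics/'+f+'.npy',allow_pickle=True).item()
def ray(im,u,v,fish=False):
    R=np.array(im['R']);t=np.array(im['t'])
    a=np.array([(u-im['cx'])/im['fx'],(v-im['cy'])/im['fy']])
    if fish:
        r=np.hypot(*a); d=np.array([*(a/r*np.sin(r)),np.cos(r)]) if r>0 else np.array([0,0,1.])
    else: d=np.array([*a,1.])
    return -R.T@t, R.T@d
def onz(im,u,v,z,fish=False):
    o,d=ray(im,u,v,fish); return o+d*(z-o[2])/d[2]
def proj(im,X):
    c=np.array(im['R'])@X+np.array(im['t']); return im['fx']*c[0]/c[2]+im['cx'],im['fy']*c[1]/c[2]+im['cy']
E
python3 - <<'E'
from h import *
for n in ['scene','side','wrist']:
    im=snap(n,n+'0'); print(n,im['fx'],im['cx'],im['cy'],-np.array(im['R']).T@im['t'])
print(robot.sense())
E
```

```text
scene 440.4862399057605 319.83410642498313 242.5559101716831 [ 1.16847279 -0.33545561  0.75040318]
side 448.0002474064412 326.44249556665966 234.82037974528228 [0.25315488 0.68208289 0.72653886]
wrist 371.64829954431775 317.4454318463726 249.37368196726456 [0.07978006 0.62259214 0.37414091]
{'time': 0.15, 'q': array([ 6.95510596e+01,  1.26660663e+01,  8.75096542e+01,  8.32203988e-05,
        7.99114215e+01, -7.22660829e+00]), 'joint_velocities': array([ 0.00832197, -0.11567009, -0.08161292,  0.06439119,  0.11106321,
       -0.05275717]), 'joint_torque': array([ 1.36583560e-03, -4.97482932e+01, -3.89900064e+01, -4.63231868e-05,
        7.21318036e-03,  8.77099251e-05]), 'tcp_pos': array([0.14281357, 0.60798857, 0.23044727]), 'tcp_rot': array([-1.79913560e+02, -1.10431998e-02,  1.66777645e+02]), 'contact_force': array([ 0.56655558, -0.17020912,  0.20885537]), 'ft_torque': array([-0.00348398,  0.01402943,  0.0298115 ]), 'finger_force': 0.0, 'finger_gap': 0.08514361801049328}
```

View pics/scene0.png

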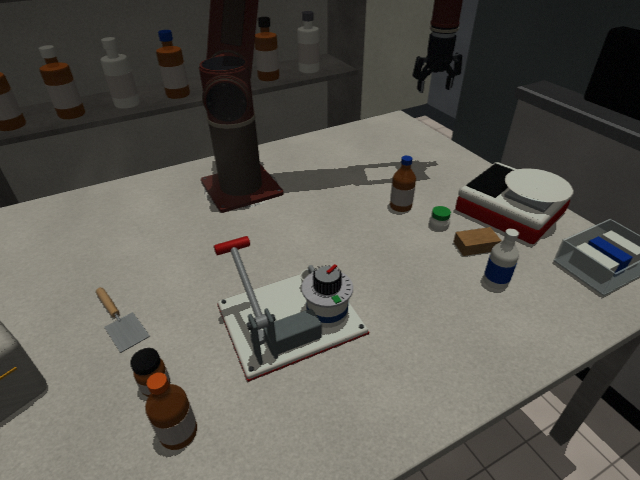

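View pics/side0.png

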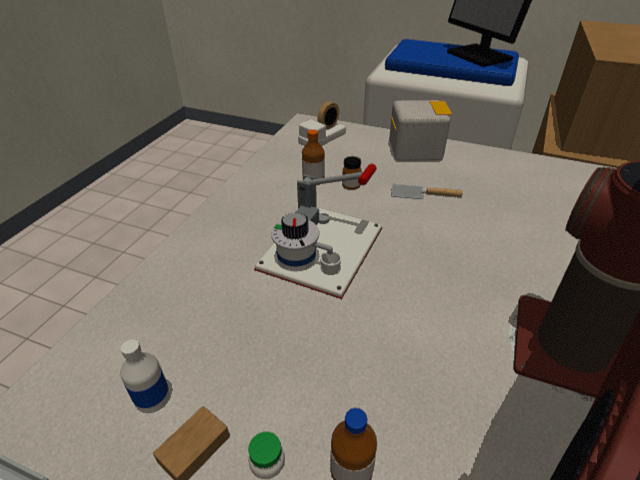

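View pics/wrist0.png

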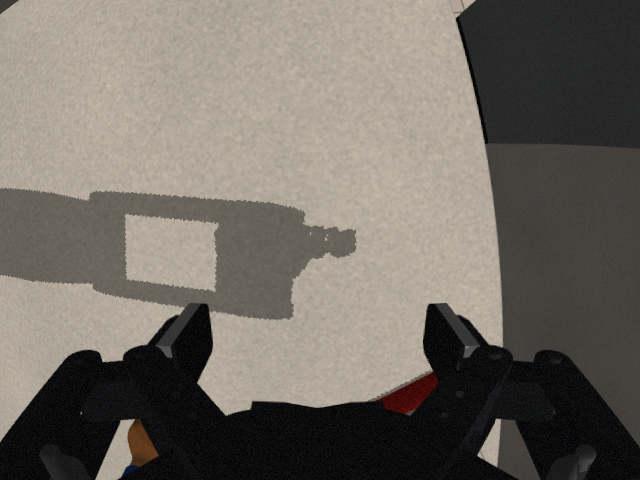

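The scene view shows the filler mid-counter: collar at about (327,278), green mark at (336,299), lever grip at (232,245). In the side view the collar is at (294,225) and the grip at (368,173). The wrist view shows only bare counter and shadow.

```bash
python3 - <<'E'
from h import *
W={}
for n,boxes in [('scene',{'green':(325,290,350,308),'bar':(310,258,345,282),'grip':(205,230,260,260),'collar':(308,260,348,300)}),('side',{'green':(265,215,290,240),'bar':(280,208,310,240),'grip':(350,155,385,190),'collar':(275,205,315,242)})]:
    im=load(n+'0'); p=im['pixels'].astype(int); hsv=cv2.cvtColor(im['pixels'],cv2.COLOR_BGR2HSV)
    H,S,V=[hsv[...,i].astype(int) for i in range(3)]
    red=((H<8)|(H>172))&(S>140)&(V>70); grn=(H>45)&(H<90)&(S>120)&(V>50); blk=(V<45)
    for k,(a,b,c,d) in boxes.items():
        m=np.zeros(H.shape,np.uint8); src=grn if k=='green' else blk if k=='collar' else red
        m[b:d,a:c]=src[b:d,a:c]
        ys,xs=np.nonzero(m)
        r=cv2.minAreaRect(np.c_[xs,ys].astype(np.float32)) if len(xs) else None
        W[n,k]=(xs.mean(),ys.mean()); print(n,k,len(xs),W[n,k],r, 'bbox',xs.min(),xs.max(),ys.min(),ys.max())
        z={'green':.098,'bar':.138,'grip':.186,'collar':.118}[k]
        print('   at z',onz(im,*W[n,k],z).round(4))
        if k=='bar':
            vx,vy,_,_=cv2.fitLine(np.c_[xs,ys].astype(np.float32),cv2.DIST_L2,0,.01,.01).ravel()
            s=(np.c_[xs,ys]-W[n,k])@[vx,vy]
            print('   bar ends',[onz(im,*(np.array(W[n,k])+q*np.array([vx,vy])),z).round(4) for q in (s.min(),s.max())])
a,b=load('scene0'),load('side0')
for k in ('green','bar','grip'):
    o1,d1=ray(a,*W['scene',k]);o2,d2=ray(b,*W['side',k])
    s=np.linalg.lstsq(np.c_[d1,-d2],o2-o1,rcond=None)[0]
    P,Q=o1+s[0]*d1,o2+s[1]*d2; print(k,((P+Q)/2).round(4),np.linalg.norm(P-Q).round(4))
big=cv2.resize(a['pixels'][220:380,200:380],None,fx=3,fy=3,interpolation=cv2.INTER_CUBIC)
big2=cv2.resize(b['pixels'][150:300,250:390],None,fx=3,fy=3,interpolation=cv2.INTER_CUBIC)
big2=cv2.copyMakeBorder(big2,0,480-big2.shape[0],0,0,0)
x=np.hstack([big,big2]); cv2.imwrite('pics/crop.png',cv2.resize(x,None,fx=.83,fy=.83)); print(x.shape)
E
```

```text
scene green 46 (np.float64(335.9782608695652), np.float64(298.67391304347825)) ((336.0384521484375, 298.8077087402344), (8.043152809143066, 5.824352264404297), 56.3099365234375) bbox 332 340 295 302
   at z [ 0.6412 -0.0226  0.098 ]
scene bar 30 (np.float64(331.5), np.float64(268.0)) ((331.5, 267.9999694824219), (2.688774585723877, 10.755098342895508), 50.194427490234375) bbox 327 336 265 271
   at z [ 0.5952 -0.0075  0.138 ]
   bar ends [array([ 0.5996, -0.0199,  0.138 ]), array([0.5907, 0.0051, 0.138 ])]
scene grip 248 (np.float64(231.7258064516129), np.float64(243.2983870967742)) ((231.367919921875, 243.53775024414062), (7.280109882354736, 35.301666259765625), 74.05460357666016) bbox 214 249 236 250
   at z [ 0.4799 -0.1736  0.186 ]
scene collar 358 (np.float64(326.68435754189943), np.float64(285.76536312849163)) ((324.23992919921875, 282.5316467285156), (32.030181884765625, 23.048856735229492), 3.6913859844207764) bbox 309 340 270 294
   at z [ 0.6177 -0.031   0.118 ]
side green 24 (np.float64(278.2083333333333), np.float64(226.5)) ((278.0, 226.5), (3.0, 6.0), 90.0) bbox 275 281 225 228
   at z [ 0.6417 -0.0239  0.098 ]
side bar 27 (np.float64(294.0), np.float64(222.0)) ((294.0, 222.0), (8.0, 2.0), 90.0) bbox 293 295 218 226
   at z [ 0.5923 -0.0056  0.138 ]
   bar ends [array([ 0.5982, -0.0186,  0.138 ]), array([0.5865, 0.0072, 0.138 ])]
side grip 171 (np.float64(367.1637426900585), np.float64(172.87719298245614)) ((367.04644775390625, 173.1896209716797), (8.474979400634766, 21.82764434814453), 37.5685920715332) bbox 358 375 164 182
   at z [ 0.4848 -0.1796  0.186 ]
side collar 336 (np.float64(296.19642857142856), np.float64(228.98214285714286)) ((298.0, 223.0), (36.0, 32.0), 90.0) bbox 282 314 205 241
   at z [ 0.5891 -0.0079  0.118 ]
green [ 0.6415 -0.023   0.0986] 0.0005
bar [ 0.5934 -0.0069  0.1365] 0.0009
grip [ 0.4836 -0.1745  0.1891] 0.0002
(480, 960, 3)
```

View pics/crop.png

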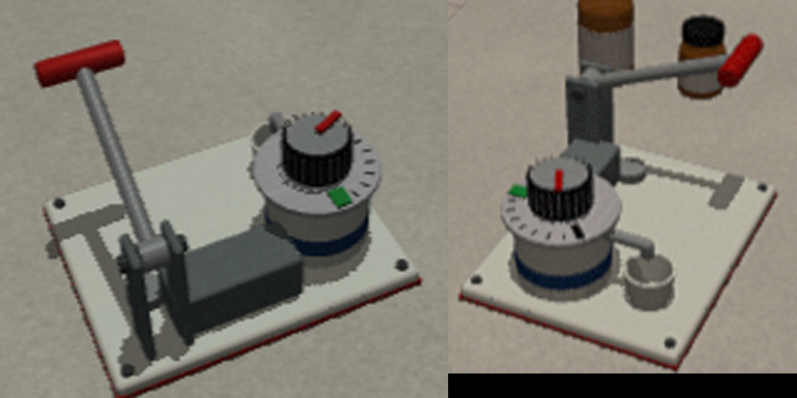

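Both views agree: the collar axis is at about (0.5995, -0.0205), filler yaw is about -3.3°, the bar points at about 111° (joint ≈ 0.4), and the grip is at (0.4835, -0.1745, 0.187). Next I move above the collar.

move_arm([
  [[1,-45,-38.9,0,0,0,0],[1,-45,-38.9,0,0,0,0],[1,-45,-38.9,0,0,0,0],[1,-45,-38.9,0,0,0,0],[1,-45,-38.9,0,0,0,0],[1,-45,-38.9,0,0,0,0],[1,-45,-38.9,0,0,0,0],[1,-45,-38.9,0,0,0,0],[1,-45,-38.9,0,0,0,0],[1,-45,-38.9,0,0,0,0],[1,-45,-38.9,0,0,0,0],[1,-45,-38.9,0,0,0,0]],
], newtons=80)

```text
time: 1.35
tcp_pos: [0.493, 0.1246, 0.2313]
tcp_rot: [180.0, 0.0, 166.7]
contact_force: [0.0, 0.3, 0.3]
finger_gap: 0.0857
finger_force: 0.0
```

move_arm([
  [[1,-13.8,-11.9,0,0,0,0],[1,-13.8,-11.9,0,0,0,0],[1,-13.8,-11.9,0,0,0,0],[1,-13.8,-11.9,0,0,0,0],[1,-13.8,-11.9,0,0,0,0],[1,-13.8,-11.9,0,0,0,0]],
])

```text
time: 1.95
tcp_pos: [0.5989, -0.0211, 0.2305]
tcp_rot: [180.0, -0.1, 166.7]
contact_force: [-0.2, 0.3, -0.6]
finger_gap: 0.0854
finger_force: 0.0
```

```bash
python3 - <<'E'
from h import *
im=snap('wrist','w1'); print(proj(im,np.array([0,0,0]))if 0 else '')
s=robot.sense(); print(s['time'],s['tcp_pos'],s['tcp_rot'],s['q'],s['contact_force'])
p=im['pixels']; hsv=cv2.cvtColor(p,cv2.COLOR_BGR2HSV); H,S,V=[hsv[...,i].astype(int) for i in range(3)]
for k,m,z in (('g',(H>45)&(H<90)&(S>120)&(V>50),.098),('r',((H<8)|(H>172))&(S>140)&(V>70),.138)):
    n,l,st,c=cv2.connectedComponentsWithStats(m.astype(np.uint8))
    for i in range(1,n):
        if st[i,4]>40: print(k,st[i],c[i],onz(im,*c[i],z,True).round(4))
E
```

```text
2.0 [ 0.59858427 -0.02022568  0.23070823] [ 1.79983156e+02 -8.47604825e-02  1.66760406e+02] [-9.48877341e+00  9.17974629e+00  9.14814592e+01  2.27392594e-02
  7.94222723e+01 -8.62533580e+01] [0.427994   0.74953496 0.108056  ]
g [632  20   8  31 181] [636.17127072  32.43093923] [0.4628 0.3385 0.098 ]
g [320 289  18  14 166] [328.61445783 296.14457831] [ 0.6485 -0.0238  0.098 ]
r [   0  124   74   62 2352] [ 34.58248299 154.9375    ] [ 0.4732 -0.2185  0.138 ]
r [317 225  40  32 442] [336.47058824 240.5678733 ] [ 0.5951 -0.0077  0.138 ]
```

View pics/w1.png

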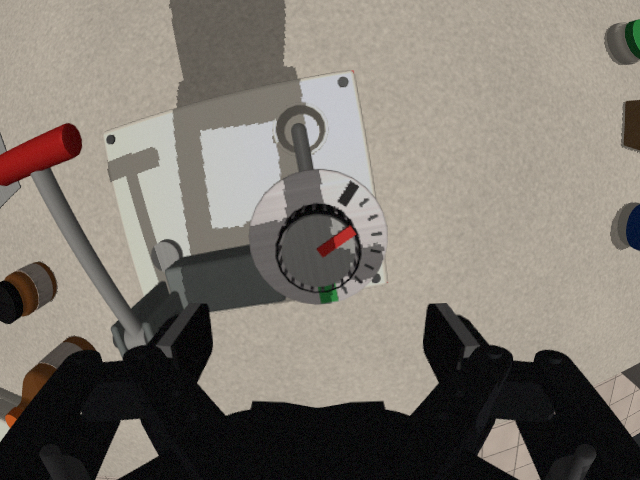

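In the wrist view the collar top is centred at about (320,248) with the bar at (336,241), which agrees with the estimate to 2 mm. I descend and grip.

move_arm([
  [[1,-0.1,0,4,0,0,0],[1,-0.1,0,8,0,0,0],[1,-0.1,0,10.5,0,0,0],[1,-0.1,0,12,0,0,0],[1,-0.1,0,12.6,0,0,0],[1,-0.1,0,12.6,0,0,0],[0.4,-0.1,0,12.6,0,0,0],[0.4,-0.1,0,12.6,0,0,0],[0.4,-0.1,0,12.6,0,0,0],[0.4,-0.1,0,12.6,0,0,0],[0.4,-0.1,0,12.6,0,0,0],[0.4,-0.1,0,12.6,0,0,0]],
], newtons=80)

```text
time: 3.2
tcp_pos: [0.6013, -0.0214, 0.1079]
tcp_rot: [-180.0, 0.2, 166.8]
contact_force: [-2.6, -0.1, 6.8]
finger_gap: 0.0555
finger_force: 84.9
```

move_arm([
  [[0.4,0,0,0,0,0,0.1],[0.4,0,0,0,0,0,0.2],[0.4,0,0,0,0,0,0.3],[0.4,0,0,0,0,0,0.4],[0.4,0,0,0,0,0,0.5],[0.4,0,0,0,0,0,0.6],[0.4,0,0,0,0,0,0.7],[0.4,0,0,0,0,0,0.8],[0.4,0,0,0,0,0,0.9],[0.4,0,0,0,0,0,1.0],[0.4,0,0,0,0,0,1.0],[0.4,0,0,0,0,0,1.0]],
])

```text
time: 4.4
tcp_pos: [0.6003, -0.0226, 0.1079]
tcp_rot: [-180.0, 0.1, 109.4]
contact_force: [-7.2, -4.4, 8.8]
finger_gap: 0.0553
finger_force: 85.4
```

```bash
python3 - <<'E'
from h import *
s=robot.sense(); print(s['tcp_pos'],s['tcp_rot'],s['q'],s['contact_force'],s['ft_torque'])
E
```

```text
[ 0.60031048 -0.02256547  0.10786747] [-1.79974404e+02  1.49792206e-01  1.09421932e+02] [ -9.59044881  15.96874887  97.36499161  -0.15624213  66.61607173
 -28.95039903] [-7.18073555 -4.39348875  8.84601714] [-0.77816836  1.28759291 -0.34261101]
```

move_arm([
  [[0.4,0,0,0,0,0,0.1],[0.4,0,0,0,0,0,0.2],[0.4,0,0,0,0,0,0.3],[0.4,0,0,0,0,0,0.4],[0.4,0,0,0,0,0,0.5],[0.4,0,0,0,0,0,0.6],[0.4,0,0,0,0,0,0.7],[0.4,0,0,0,0,0,0.8],[0.4,0,0,0,0,0,0.88],[0.4,0,0,0,0,0,0.92],[0.4,0,0,0,0,0,0.95],[0.4,0,0,0,0,0,0.95]],
])

```text
time: 5.6
tcp_pos: [0.5988, -0.0224, 0.1078]
tcp_rot: [-179.9, 0.2, 55.0]
contact_force: [-13.7, -5.2, 15.0]
finger_gap: 0.0557
finger_force: 85.8
```

```bash
python3 - <<'E'
from h import *
s=robot.sense(); print(s['tcp_pos'],s['tcp_rot'],s['q'],s['contact_force'],s['ft_torque'])
E
```

```text
[ 0.59882064 -0.02235078  0.10782254] [-179.93366785    0.21118714   54.99438268] [-9.58337667 15.9312928  97.41673167 -0.17653404 66.80264325 25.49211296] [-13.6882265   -5.2095433   14.98467541] [-0.62523239  2.17795373 -0.32635814]
```

move_arm([
  [[0.4,0,0,0,0,0,0.03],[0.4,0,0,0,0,0,0.06],[0.4,0,0,0,0,0,0.09],[0.4,0,0,0,0,0,0.12],[0.4,0,0,0,0,0,0.12]],
])

```text
time: 6.1
tcp_pos: [0.5992, -0.0217, 0.1078]
tcp_rot: [180.0, 0.2, 48.4]
contact_force: [-11.8, -2.0, 13.6]
finger_gap: 0.0554
finger_force: 86.1
```

```bash
python3 - <<'E'
from h import *
s=robot.sense(); print(s['tcp_pos'],s['tcp_rot'],s['contact_force'],s['ft_torque'])
E
```

```text
[ 0.59916348 -0.02171629  0.10781632] [179.99647647   0.19945106  48.40143099] [-11.81635086  -1.97695739  13.56791325] [-0.23301483  1.89332541  2.03481881]
```

The torque jumped to about 2 N·m, so the collar is at the hard stop. I open, lift and check.

move_arm([
  [[1,0,0,0,0,0,0.1],[1,0,0,0,0,0,0.0],[1,0,0,0,0,0,0.0],[1,0,0,0,0,0,0.0],[1,0,0,0,0,0,0.0],[1,0,0,-4,0,0,0.0],[1,0,0,-9,0,0,0.0],[1,0,0,-12,0,0,0.0],[1,0,0,-12,0,0,0.0],[1,0,0,-12,0,0,0.0]],
])

```text
time: 7.1
tcp_pos: [0.6007, -0.0209, 0.2263]
tcp_rot: [179.9, -0.1, 48.1]
contact_force: [-0.3, 1.1, -0.1]
finger_gap: 0.0849
finger_force: 0.0
```

```bash
python3 - <<'E'
from h import *
im=snap('wrist','w2'); a=snap('scene','s2')
s=robot.sense(); print(s['time'],s['tcp_pos'],s['tcp_rot'],s['contact_force'],s['finger_gap'])
x,y=318,250
c=cv2.resize(im['pixels'][140:340,200:440],None,fx=2,fy=2,interpolation=cv2.INTER_CUBIC)
d=cv2.resize(a['pixels'][250:350,280:400],None,fx=2.6,fy=4,interpolation=cv2.INTER_CUBIC)
cv2.imwrite('pics/c2.png',np.hstack([c,d]))
for im,fish in((im,True),(a,False)):
    hsv=cv2.cvtColor(im['pixels'],cv2.COLOR_BGR2HSV); H,S,V=[hsv[...,i].astype(int) for i in range(3)]
    for k,m,z in (('g',(H>45)&(H<90)&(S>120)&(V>50),.098),('r',((H<8)|(H>172))&(S>140)&(V>70),.138)):
        n,l,st,c=cv2.connectedComponentsWithStats(m.astype(np.uint8))
        for i in range(1,n):
            P=onz(im,*c[i],z,fish)
            if st[i,4]>15 and abs(P[0]-.6)<.06 and abs(P[1]+.02)<.06:
                print(k,st[i],P.round(4),np.degrees(np.arctan2(P[1]+.0208,P[0]-.5997)))
                if k=='r':
                    ys,xs=np.nonzero(l==i); W=np.array([onz(im,u,v,z,fish)[:2] for u,v in zip(xs,ys)],np.float32); print(cv2.minAreaRect(W*1000),W[W[:,0].argsort()[[0,-1]]])
E
```

```text
7.2 [ 0.5992329  -0.02071434  0.22365229] [-1.79873081e+02  7.98225137e-02  4.81465032e+01] [-0.69700595  0.46839165 -0.11754905] 0.0853326871327509
g [347 194  28  27 414] [ 0.6428 -0.0243  0.098 ] -4.624890490472698
r [315 226  38  33 446] [ 0.6154 -0.0225  0.138 ] -6.097976146464992
((615.3202514648438, -22.459491729736328), (7.187203884124756, 26.843706130981445), 86.90248107910156) [[ 0.6017546  -0.02475441]
 [ 0.6287546  -0.02037561]]
g [332 295   9   8  43] [ 0.641  -0.0226  0.098 ] -2.4431378794372973
```

View pics/c2.png

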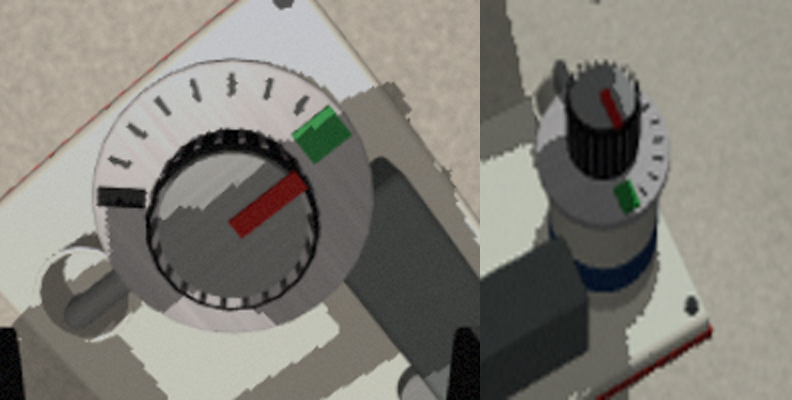

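The crop shows the red bar at (268,205) pointing at the green mark (322,134); measured bar direction is -3.1° against -3.3° expected, so it is locked. Next I move shut fingers above the lever grip, aligned with the filler.

move_arm([
  [[0,0,0,-1.5,0,0,0],[0,-5,0.4,-1.5,0,0,-0.13],[0,-9.5,0.8,-1.5,0,0,-0.27],[0,-14,1.2,-1.5,0,0,-0.4],[0,-19.3,1.6,-1.5,0,0,-0.54],[0,-19.3,1.6,-1.5,0,0,-0.67],[0,-19.3,1.6,-1.5,0,0,-0.67],[0,-19.3,1.6,-1.5,0,0,-0.67]],
])

```text
time: 8.0
tcp_pos: [0.4835, -0.1751, 0.2403]
tcp_rot: [-180.0, -0.0, 86.3]
contact_force: [-0.5, -0.8, 0.0]
finger_gap: 0.0
finger_force: 0.0
```

```bash
python3 - <<'E'
from h import *
b=snap('side','s3'); a=snap('scene','sc3')
s=robot.sense(); print(s['time'],s['tcp_pos'],s['tcp_rot'],s['contact_force'],s['finger_gap'],s['q'])
c=cv2.resize(a['pixels'][150:300,170:290],None,fx=3,fy=3); d=cv2.resize(b['pixels'][80:230,300:440],None,fx=3,fy=3)
cv2.imwrite('pics/c3.png',np.hstack([c,d]))
E
```

```text
8.1 [ 0.48385153 -0.17452497  0.24025752] [-1.79988573e+02 -2.31996201e-02  8.64714887e+01] [-0.02370328  0.0245854  -0.22233144] -0.00015510139201825132 [-2.86347532e+01 -2.99422427e+00  1.03131445e+02  1.64144639e-02
  7.98829712e+01 -2.51091304e+01]
```

View pics/c3.png

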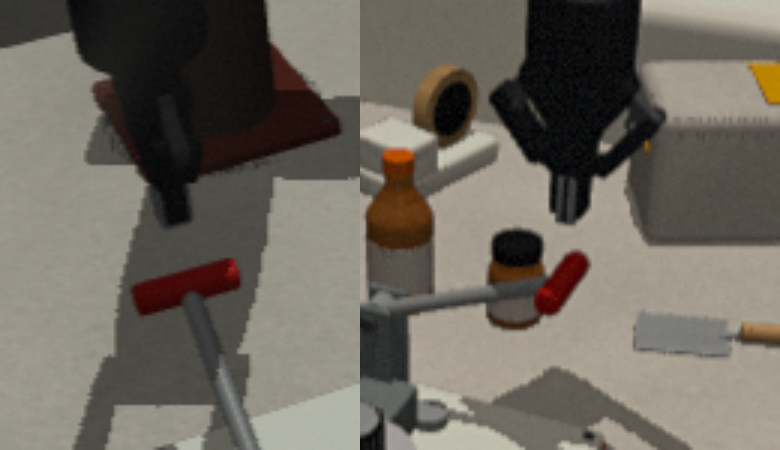

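The crops show the shut fingertips (about (175,215) in scene, (570,215) in side) directly above the middle of the red crossbar. I start the first downstroke along the arc.

move_arm([
  [[0,0,0,4.0,0,0,0],[0,0,-0.4,5.5,0,0,0],[0,0,-0.8,6.7,0,0,0],[0,0,-1.25,9.2,0,0,0],[0,0,-1.3,11.7,0,0,0],[0,0,-1.0,14.3,0,0,0],[0,0,-0.6,15.7,0,0,0],[0,0,-0.3,16.7,0,0,0],[0,0,-0.3,17.5,0,0,0],[0,0,-0.3,17.8,0,0,0],[0,0,-0.3,17.8,0,0,0],[0,0,-0.3,17.8,0,0,0]],
])

```text
time: 9.3
tcp_pos: [0.4809, -0.175, 0.0692]
tcp_rot: [-179.9, -0.0, 86.6]
contact_force: [-25.0, 11.0, 56.4]
finger_gap: 0.0002
finger_force: 28.8
```

```bash
python3 - <<'E'
from h import *
b=snap('side','s4'); a=snap('scene','sc4')
s=robot.sense(); print(s['time'],s['tcp_pos'],s['contact_force'])
c=cv2.resize(a['pixels'][180:330,170:290],None,fx=3,fy=3); d=cv2.resize(b['pixels'][120:270,300:440],None,fx=3,fy=3)
cv2.imwrite('pics/c4.png',np.hstack([c,d]))
W=[]
for im,(x0,y0,x1,y1) in ((a,(170,220,290,330)),(b,(320,150,440,270))):
    hsv=cv2.cvtColor(im['pixels'],cv2.COLOR_BGR2HSV); H,S,V=[hsv[...,i].astype(int) for i in range(3)]
    m=(((H<8)|(H>172))&(S>140)&(V>70)).astype(np.uint8); k=np.zeros_like(m);k[y0:y1,x0:x1]=m[y0:y1,x0:x1]
    n,l,st,cc=cv2.connectedComponentsWithStats(k); print([ (st[i].tolist(),cc[i].round(1).tolist()) for i in range(1,n) if st[i,4]>15])
E
```

```text
9.4 [ 0.48092952 -0.17496356  0.06918655] [-24.93233334  12.13978502  55.93056329]
[([245, 282, 11, 6, 25], [251.1, 284.7]), ([226, 288, 11, 5, 21], [230.0, 289.8])]
[([357, 217, 14, 13, 98], [362.1, 222.4])]
```

View pics/c4.png

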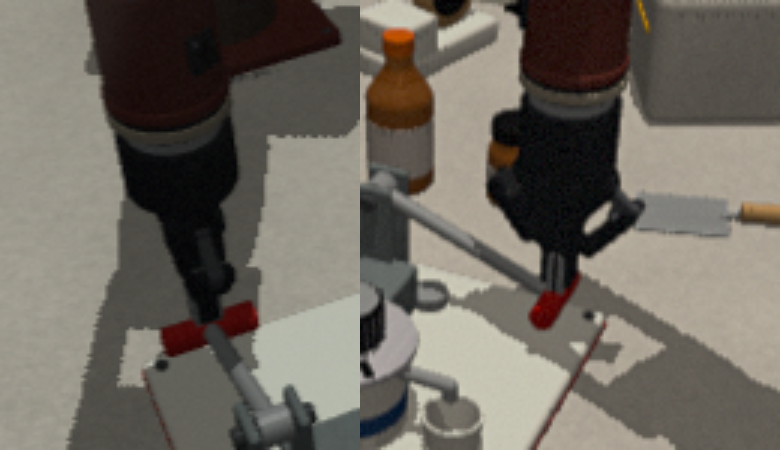

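The crossbar is down at the base edge and the 56 N reading is far above the spring force, so it is at the lower stop. I go up now and use a slightly gentler press on later strokes.

move_arm([
  [[0,0,0,-1.1,0,0,0],[0,0,-0.7,-3.5,0,0,0],[0,0,-1.0,-6.1,0,0,0],[0,0,-0.95,-8.6,0,0,0],[0,0,-0.5,-11.1,0,0,0],[0,0,0.3,-13.5,0,0,0],[0,0,0.3,-15.0,0,0,0],[0,0,0.3,-15.0,0,0,0],[0,0,0.3,-15.0,0,0,0],[0,0,0.3,-15.0,0,0,0],[0,0,0.3,-15.0,0,0,0]],
])

```text
time: 10.5
tcp_pos: [0.4824, -0.1749, 0.2106]
tcp_rot: [-179.8, -0.1, 86.6]
contact_force: [-0.2, -0.1, -0.2]
finger_gap: 0.0
finger_force: 0.0
```

```bash
cat > chk.py <<'E'
from h import *
a=robot.get_image('scene');b=robot.get_image('side')
s=robot.sense(); print(s['time'],s['tcp_pos'],s['contact_force'])
for im,ref,box in ((a,load('scene0'),(205,230,260,260)),(b,load('side0'),(350,155,385,190))):
    for i in (im,ref):
        hsv=cv2.cvtColor(i['pixels'],cv2.COLOR_BGR2HSV); H,S,V=[hsv[...,j].astype(int) for j in range(3)]
        m=(((H<8)|(H>172))&(S>140)&(V>70)); x0,y0,x1,y1=box; ys,xs=np.nonzero(m[y0:y1,x0:x1]); print(len(xs),xs.min()+x0,xs.max()+x0,ys.min()+y0,ys.max()+y0)
E
python3 chk.py
```

```text
10.6 [ 0.48273189 -0.17506029  0.21114335] [-0.03915242  0.20668801 -0.96287446]
30 217 249 236 247
248 214 249 236 250
145 358 375 165 182
171 358 375 164 182
```

The lever is back up at its original place and the tool is free of it. I do strokes 2 and 3 now.

move_arm([
  [[0,0,0,1.5,0,0,0],[0,0,-0.4,2.7,0,0,0],[0,0,-0.8,3.9,0,0,0],[0,0,-1.25,6.4,0,0,0],[0,0,-1.3,8.9,0,0,0],[0,0,-1.0,11.5,0,0,0],[0,0,-0.6,12.9,0,0,0],[0,0,-0.3,13.9,0,0,0],[0,0,-0.3,14.4,0,0,0],[0,0,-0.3,14.7,0,0,0],[0,0,-0.3,14.7,0,0,0],[0,0,-0.3,14.7,0,0,0]],
])

```text
time: 11.8
tcp_pos: [0.4796, -0.1749, 0.0697]
tcp_rot: [-179.8, -0.0, 86.6]
contact_force: [-22.4, 7.9, 47.3]
finger_gap: -0.0
finger_force: 23.9
```

move_arm([
  [[0,0,0,-0.8,0,0,0],[0,0,-0.7,-3.2,0,0,0],[0,0,-1.0,-5.8,0,0,0],[0,0,-0.95,-8.3,0,0,0],[0,0,-0.5,-10.8,0,0,0],[0,0,0.3,-13.2,0,0,0],[0,0,0.3,-14.7,0,0,0],[0,0,0.3,-14.7,0,0,0],[0,0,0.3,-14.7,0,0,0],[0,0,0.3,-14.7,0,0,0],[0,0,0.3,-14.7,0,0,0]],
])

```text
time: 12.9
tcp_pos: [0.4824, -0.1749, 0.2105]
tcp_rot: [-179.8, -0.1, 86.6]
contact_force: [-0.5, 0.0, -0.1]
finger_gap: -0.0003
finger_force: 0.0
```

```bash
python3 chk.py
```

```text
13.0 [ 0.48276604 -0.17507699  0.2111953 ] [ 0.25606286 -0.61826294 -0.26125783]
35 220 249 236 246
248 214 249 236 250
147 358 375 165 184
171 358 375 164 182
```

move_arm([
  [[0,0,0,1.5,0,0,0],[0,0,-0.4,2.7,0,0,0],[0,0,-0.8,3.9,0,0,0],[0,0,-1.25,6.4,0,0,0],[0,0,-1.3,8.9,0,0,0],[0,0,-1.0,11.5,0,0,0],[0,0,-0.6,12.9,0,0,0],[0,0,-0.3,13.9,0,0,0],[0,0,-0.3,14.4,0,0,0],[0,0,-0.3,14.7,0,0,0],[0,0,-0.3,14.7,0,0,0],[0,0,-0.3,14.7,0,0,0]],
])

```text
time: 14.2
tcp_pos: [0.4796, -0.1749, 0.0697]
tcp_rot: [-179.8, -0.0, 86.6]
contact_force: [-22.5, 8.0, 47.4]
finger_gap: -0.0001
finger_force: 23.9
```

move_arm([
  [[0,0,0,-0.8,0,0,0],[0,0,-0.7,-3.2,0,0,0],[0,0,-1.0,-5.8,0,0,0],[0,0,-0.95,-8.3,0,0,0],[0,0,-0.5,-10.8,0,0,0],[0,0,0.3,-13.2,0,0,0],[0,0,0.3,-14.7,0,0,0],[0,0,0.3,-19,0,0,0],[0,0,0.3,-22,0,0,0],[0,0,0.3,-22,0,0,0],[0,0,0.3,-22,0,0,0]],
])

```text
time: 15.3
tcp_pos: [0.4831, -0.1752, 0.2848]
tcp_rot: [-180.0, -0.0, 86.6]
contact_force: [-0.2, 0.9, -0.7]
finger_gap: 0.0001
finger_force: 0.0
```

```bash
python3 chk.py; python3 -c "
from h import *
a=snap('scene','fin')"
```

```text
15.4 [ 0.48236557 -0.17477594  0.28313044] [ 0.25158528  0.59000544 -0.49259663]
48 219 249 236 246
248 214 249 236 250
163 358 375 164 183
171 358 375 164 182
```

View pics/fin.png

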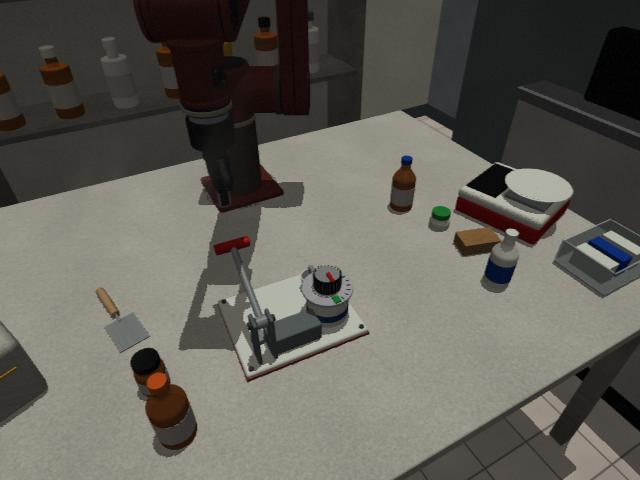

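The final view shows the lever up at (232,245), the red bar at (331,278) pointing at the green mark (337,299), and every other item where it stood.

```bash
python3 -c "
from bench import robot
print(robot.sign_off())"
```

```text
the job is handed in; nothing more can be done
None
```

The collar is locked against its hard stop at the green mark, the lever then went through three full strokes and was left up, nothing else appears moved, and the job was handed in at about 15.5 s; each stroke pressed the lower stop with the shut fingertips at about 47–56 N, above the 40 N limit that applies to the arm and gripper body.

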